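Set and lock the hole punch's paper guide

ROBOT

A 7-joint arm with a two-finger parallel gripper is mounted at the origin on the work surface. World frame = base frame: x ahead of the robot, y to its left, z up, the work surface at z = 0. Lengths are in mm, angles in rad, forces in N, time in s.
With the tool pointing down it reaches from about 400 to 875 mm from the base axis. Payload 4.4 kg.
Tool frame: the origin (TCP) lies at the very end of the fingers, on their centre line; the grasp point (between the pads) lies ctrl.grip_depth behind it (ctrl.grip_depth is the distance from the TCP to the grasp point, in mm); y points along the fingers, x is the direction in which the jaws open and shut, and the axes are right-handed (so a half turn about y gives the same grasp; the last joint's range is limited). The gripper opens to 85 mm and grips with 20 to 120 N. Pads are 22 mm wide; open, the fingers measure 114 mm over their backs; the gripper's body (76 mm by 85 mm) begins 54 mm behind the grasp point. The pads swing forward as they close: fully open they stand 13 mm farther back than shut.
Start: joints at [-1.266, 0.628, 0.038, 1.517, -0.027, 0.996, -0.02], TCP at [235.512, 605.848, 231.313] pointing down, gripper open.
Joint ranges: [-3.06, 3.06], [-0.37, 2.12], [-1.25, 1.32], [0.18, 2.47], [-1.1, 4.24], [0.23, 1.98], [-2.94, 2.94]. Speed limits (rad/s): [2.57, 2.57, 3.14, 3.14, 3.14, 3.14, 3.14].

INTERFACE

Orientations are given as [roll, pitch, yaw] about the fixed x, y, z axes, in that order (R = Rz(yaw) Ry(pitch) Rx(roll)).
In Python, from cell import ctrl gives the robot as it stands.
- The arm moves only by the tool apply_moves, never from a script. Its argument "motion" is a list of rows, each a list of 5 numbers: the shift along the tool's x, y, z in cm, then the turn about the tool's y in rad, then the finger opening in cm, from 0 to 8.54. In form: [[tx, ty, tz, roll, hand], ...]. A call has 1 to 20 rows; each row is the pose to reach, as a shift and turn from the pose commanded when the call began, along the tool's axes at that moment; what a row does not reach only later rows make up. A row lasts 1/8 s, in which the tool goes at most 62.5 mm and 10.7 degrees, less where a joint would pass 70% of its speed; a pose out of reach is approached as far as the arm can. A call with a gripper value outside its range is refused whole. The fingers move at their own pace and stop on an object; the grip force is fixed at half the most. Time passes only in rows, so rows that repeat a pose let the fingers close. It gives the time, the measured TCP pose, the force and the opening at its end, in the units of the state.
- ctrl.read_state(): the state, without advancing time (a new reading comes with each control period).
- ctrl.get_image(name): name is "side" or "top"; returns a dict with "image" (420x560x3 uint8, red, green, blue), "vfov" (degrees; the focal length in pixels is half the picture's height over the tangent of half this angle, whatever the lens; pixels are square), "cx", "cy" (the principal point, pixels), "extrinsics" (4x4, takes a point from world to camera coordinates). Camera axes: x right, y up, looking along -z (the intrinsics and any distortion apply to the point x, -y, -z); pixel columns grow to the right and rows downward; lengths in mm; the calibration is good to about 2 mm. A picture is of the moment at which its call begins. There is no depth.
- ctrl.finish_job(): hands the job in, once; it reports no verdict.
Trained networks look in a picture, given as the dict that the camera call returned (one of the last four; its "shot" number tells which), for a name from the list of things; names that differ only in an ending like _2 or _b are one class to them, and where a whole thing is asked for, a point or a joint stands for the part that bears it (a point fixed in the world has none). Each returns a list of dicts, best first, with "confidence" (0 to 1); they miss things now and then, are a little off and sometimes report something else, mostly with a low value. They report only what shows in the picture. A call takes as long as a camera call. They do not tell look-alikes from the thing itself.
- ctrl.search_frame(picture, query): "location" ([x, y, z] in mm, in world coordinates, good to about 4 mm: the middle of the surface that is visible of it).
- ctrl.mark_of(picture, query): "location" ([x, y, z] in mm, in world coordinates, good to about 4 mm: a listed point, or the origin of a listed thing).
The state is a dict: "clock": time; "qpos": joint angles; "qd": joint speeds; "tau": joint torques, N m; "eef_pos": TCP position; "tool_rot": TCP orientation; "force": force on the tool from outside, world axes, zero at the start; "torque": the same for the moment, N m; "width": finger opening in mm.
Only numpy, scipy, OpenCV 4.12 (cv2) and the standard library are available. Lean on these libraries where they do the work, as an engineer would, in place of code of your own. Each camera call takes 0.05 s, during which the arm holds its last target.

TASK

Lift the loose orange cap off the hole punch's paper-guide clamp and stand it upright on the bare desk without dropping it. Then push the sprung guide in to the red mark and, while holding it at the mark, squeeze the yellow cam lever fully closed against the steel fin; do not slide the lever before the guide is at the mark. Finish still pinching the lever and fin, holding the guide at the mark, and leave the elephant, tape dispenser, tin and pen where they are.

Things in the scene. Friction and masses are not known exactly. Their poses are not given: they have to be found in the camera images.
- punch: Green hole punch, black base 150 x 130 mm, 85 mm high, fixed to the desk. Origin: centre of the base's underside, on the desk; z up. A track 40 mm wide, 12 mm high runs from it along its +y to y = 306 mm; the paper guide rides on it. An aluminium scale strip, 8 mm high, lies beside the track at x = 52 to 80 mm.
- guide (a joint): How far the paper guide is pushed in towards the punch, along the punch's -y (m): 0 = fully out, where it starts against its end stop; at most 0.10. A spring always pushes it out with 3 N (at 0) to 5 N, plus about 1 N friction. The closed lever does not take over that push: the guide must stay held.
- guide_plate (a point): Centre of the outer face (punch +y side) of the guide's upright green stop plate, 45 mm above the desk, at punch y = 225 mm minus joint guide. The plate is 110 mm wide (punch x -55 to 55 mm), 6 mm thick, top 75 mm above the desk. Push the guide in by this face. Below, a saddle 90 mm wide, top 26 mm above the desk, reaches 51 mm outward from this face and carries fin and tab.
- guide_index (a point): Tip of the black index line on the guide: punch x = 67 mm, 16 mm above the desk, in the plane of the plate's inner face (punch y = 219 mm minus joint guide). Axes as the punch's.
- mark_line (a point): Red mark line on the scale, at punch x = 67 mm, 16 mm above the desk; 35 to 85 mm in from the index's start, and it does not move. The guide is at the mark when guide_index has the same punch y as this point. Axes as the punch's. Seen as a red line 12 mm long with a red block (16 x 10 mm, 14 mm high) at its outer end beside the scale.
- guide_fin: Fixed steel fin of the clamp, on the guide: 8 mm thick (punch x), 28 mm long (punch y), 46 mm tall. Origin: centre of its underside, at punch x = -11 mm, 26 mm above the desk, 23 mm outward of the plate's outer face (9 mm gap between fin and plate). Its outer side is at punch x = -15 mm.
- lever: Yellow tab of the cam lever, same size as the fin and facing it. Origin: centre of its underside, 36 mm from the fin's along punch x when open (the start, less up to 2 mm), 22 mm when fully closed against its stop. Only the tab moves, straight to the fin; about 5 N slides it and it stays where left. Over their outer sides they measure 44 mm open, 30 mm closed, the middle then at punch x = 0.
- cap: Loose orange cap, 50 to 85 g, open below, 64 (x) x 42 (y) mm, 55 mm high, with a black grip ridge on top 14 (x) x 36 (y) mm, from 55 to 83 mm above its origin. Origin: centre of its underside; axes as the punch's at the start. It starts over the clamp on the saddle, origin 26 mm above the desk at punch (7, 248) mm, 2 mm off the plate. It must rise 50 mm straight up to clear fin and tab.
- elephant: Blue ceramic elephant, about 105 x 50 mm, 80 mm high; origin at the centre of its underside. Bystander.
- tape: Clear plastic tape dispenser, 120 x 45 mm, 75 mm high; origin at the centre of its underside. Bystander.
- tin: Aluminium tin with its lid shut, 103 x 73 mm, 36 mm high; origin at the centre of its underside. Bystander.
- pen: Steel pen lying on the desk, 135 mm long along its x, 10 mm thick; origin under its middle. Bystander.
Mind the look-alikes: they are no part of the job. Of the things that look like the cap, the larger one is meant.

How it is judged (in metres and radians):
On the way, in this order (a step that is already met when the one before it is completed fails the run):
1. the cap is lifted clear of the clamp in the gripper (height (world z) of cap above 0.077 m and contact force between the fingers and cap above 0.3 N), for 0.1 s.
2. the cap stands upright on the desk, released (height (world z) of cap below 0.006 m and angle between cap's own z axis and vertical below 0.15 rad and linear speed of cap below 0.02 m/s and contact force between the fingers and cap below 0.05 N), for 0.2 s.
3. the guide is pushed in to the mark, lever still open (y of guide_index in the frame of mark_line between -0.004 and 0.004 m and x of lever in the frame of guide_fin above 0.031 m and contact force between the fingers and punch above 0.3 N), for 0.15 s.
At the end, for the whole second after the job is handed in: Guide index within 4 mm of the red mark and still; lever closed at least 11.5 of 14 mm; fingers pressing both yellow tab and steel fin with over 1 N; cap upright (tilt under 0.15 rad), at rest and released on the desk (within 6 mm of it) (all of step 2 and y of guide_index in the frame of mark_line between -0.004 and 0.004 m and x of lever in the frame of guide_fin below 0.0245 m and contact force between the fingers and lever above 1 N and contact force between the fingers and guide_fin above 1 N and velocity of joint guide between -0.01 and 0.01 m/s); the arm keeps its last pose, push and grip.
It fails at once if the lever is slid while the guide is off the mark (x of lever in the frame of guide_fin below 0.029 m and not (y of guide_index in the frame of mark_line between -0.006 and 0.006 m)).
It fails at once if the cap is dropped (linear speed of cap above 0.7 m/s and contact force between the fingers and cap below 0.05 N).
It fails at once if a bystander is disturbed (distance of any of elephant, tape, tin, pen from where it was at the start of the episode above 0.02 m).
It also fails if it takes over 58 s, if anything falls off the work surface, if the arm or the gripper's body presses on something with over 40 N, if the wrist force passes 120 N, or if a joint passes its speed limit or range.

## Working session

There is one attempt and no reset: what is moved stays moved. The work goes in short steps, Python scripts to look and compute and a tool call to move; the robot and the scene stay as the last step left them, time stands still between calls to the robot, and variables do not carry over. Pictures are saved under pics/ and viewed, and the job is handed in when it is done.

Besides the shell and the picture viewer there is one more tool, called after ">>>" by a JSON object that holds its "api" and its "payload", one argument or row to a line. apply_moves: Moves the arm, as the interface text tells. Its arguments: {"type":"object","properties":{"motion":{"type":"array","items":{"type":"array","items":{"type":"number"}}}},"required":["motion"]}

```bash
mkdir -p pics; ls; python3 - <<'E'
from cell import ctrl
import cv2
print(ctrl.read_state(), ctrl.grip_depth)
for n in ("side","top"):
    p=ctrl.get_image(n)
    cv2.imwrite(f"pics/{n}0.png",p["image"][:,:,::-1])
    print(n,{k:v for k,v in p.items() if k!="image"})
    for q in ("punch","guide_plate","guide_index","mark_line","guide_fin","lever","cap","elephant","tape","tin","pen"):
        for d in ctrl.mark_of(p,q): print(q,[round(x) for x in d["location"]],round(d["confidence"],2))
E
```

```text
pics
{'clock': 0.0, 'qpos': array([-1.26581855,  0.62933508,  0.03846317,  1.51835135, -0.02699918,
        0.99631309, -0.01997548]), 'qd': array([-3.52770772e-04,  2.43139995e-03,  4.00868838e-04,  1.28647460e-03,
        2.79277001e-04,  3.11350822e-04, -6.74240897e-05]), 'tau': array([ 6.86517214e-04, -5.63396394e+01,  1.22635826e+00, -1.93447065e+01,
        1.10258340e-02,  1.04592644e-02, -6.89769436e-06]), 'eef_pos': array([235.28120442, 605.25812216, 230.40197093]), 'tool_rot': array([-1.57083357,  0.0018879 ,  1.20002669]), 'force': array([-0.33560758, -0.29138187, -0.30146657]), 'torque': array([-0.08273026, -0.00520881,  0.00863633]), 'width': 85.32873864346834} 18.700000000000003
side {'vfov': 51.08475384303588, 'cx': 275.24409673477595, 'cy': 208.56912780742374, 'extrinsics': array([[ 8.21203760e-01, -5.70587568e-01,  7.36291649e-03,
        -4.69132702e+02],
       [ 3.23942925e-01,  4.76771388e-01,  8.17159730e-01,
        -2.12730745e+02],
       [-4.69771611e-01, -6.68669478e-01,  5.76364263e-01,
        -8.16478611e+02],
       [ 0.00000000e+00,  0.00000000e+00,  0
[... 355 characters left out ...]
4948572536, 'cy': 200.61015895991522, 'extrinsics': array([[-1.95239554e-02, -9.99716477e-01,  1.36301452e-02,
        -2.87695254e+01],
       [ 9.80757767e-01, -1.65014779e-02,  1.94529957e-01,
        -5.65868419e+02],
       [-1.94249886e-01,  1.71658650e-02,  9.80801873e-01,
        -1.07073404e+03],
       [ 0.00000000e+00,  0.00000000e+00,  0.00000000e+00,
         1.00000000e+00]]), 'shot': 2}
punch [583, -214, -3] 0.58
guide_plate [637, 4, 44] 0.73
guide_index [702, -14, 21] 0.9
guide_index [646, 27, 25] 0.39
cap [648, 29, 24] 0.63
cap [522, 18, -2] 0.55
elephant [675, -390, 0] 0.82
elephant [687, -77, 13] 0.28
tape [452, -439, 0] 0.79
tin [718, 331, -1] 0.59
pen [433, 409, -2] 0.65
```

View pics/side0.png

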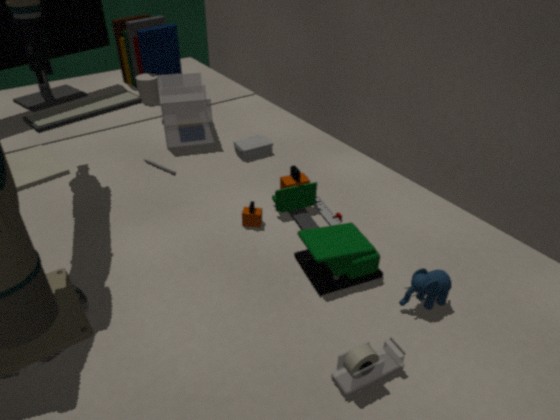

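View pics/top0.png

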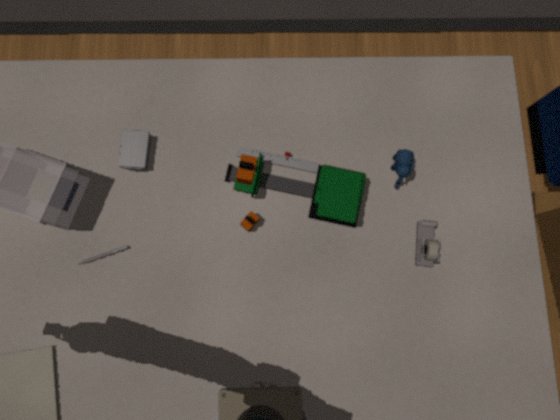

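```bash
cat > h.py <<'E'
import numpy as np, cv2
from cell import ctrl
def proj(p,P):
    P=np.atleast_2d(np.asarray(P,float)); E=p["extrinsics"]; c=P@E[:3,:3].T+E[:3,3]
    f=p["image"].shape[0]/2/np.tan(np.radians(p["vfov"]/2))
    return np.c_[p["cx"]+f*c[:,0]/-c[:,2], p["cy"]+f*-c[:,1]/-c[:,2]]
def ray(p,uv,z):
    E=p["extrinsics"]; f=p["image"].shape[0]/2/np.tan(np.radians(p["vfov"]/2))
    d=np.array([(uv[0]-p["cx"])/f,-(uv[1]-p["cy"])/f,-1]); R=E[:3,:3]; o=-R.T@E[:3,3]; d=R.T@d
    return o+d*(z-o[2])/d[2]
def W(pose,P):
    x,y,a=pose; P=np.atleast_2d(np.asarray(P,float)); c,s=np.cos(a),np.sin(a)
    return np.c_[x+c*P[:,0]-s*P[:,1], y+s*P[:,0]+c*P[:,1], P[:,2]]
def inv(pose,P):
    x,y,a=pose; P=np.asarray(P,float); c,s=np.cos(a),np.sin(a); dx,dy=P[0]-x,P[1]-y
    return np.array([c*dx+s*dy,-s*dx+c*dy,P[2]])
def box(x0,x1,y0,y1,z0,z1):
    return [(a,b,c) for c in (z0,z1) for a,b in ((x0,y0),(x1,y0),(x1,y1),(x0,y1))]
ED=[(0,1),(1,2),(2,3),(3,0),(4,5),(5,6),(6,7),(7,4),(0,4),(1,5),(2,6),(3,7)]
def draw(p,pose,boxes,crop,k,name):
    u0,v0,u1,v1=crop
    im=cv2.resize(p["image"][v0:v1,u0:u1,::-1],None,fx=k,fy=k,interpolation=cv2.INTER_CUBIC)
    im=cv2.convertScaleAbs(im,alpha=1.5)
    raw=im.copy()
    for b,col in boxes:
        q=(proj(p,W(pose,box(*b)))+0.5-[u0,v0])*k
        for i,j in ED: cv2.line(im,tuple(int(t) for t in q[i]),tuple(int(t) for t in q[j]),col,1)
    cv2.imwrite(name,np.hstack([raw,im]))
E
cat > fit.py <<'E'
from h import *
from scipy.optimize import least_squares
obs=[]
ps={}
L={"punch":(0,0,0),"guide_plate":(0,225,45),"guide_index":(67,219,16),"cap":(7,248,26)}
marks=[]
for n in ("side","top","side","top"):
    p=ctrl.get_image(n); ps[n]=p
    for q in L:
        for d in ctrl.mark_of(p,q):
            l=np.array(d["location"]); e=W((583,-213,-.234),L[q])[0]
            if np.linalg.norm(l-e)<20: obs.append((L[q],l)); print(n,q,l.round(1))
    for d in ctrl.mark_of(p,"mark_line"): marks.append(d["location"]); 
def r(x): return np.concatenate([ (W(x,a)[0]-b)[:2] for a,b in obs])
s=least_squares(r,(583,-213,-.234),loss="soft_l1",f_scale=4,x_scale=(10,10,.05)); pose=s.x
print(pose, r(pose).reshape(-1,2).round(1).tolist())
for m in marks: print("mark",np.round(m,1),inv(pose,m).round(1))
B=[((-75,75,-65,65,0,85),(255,255,0)),((-20,20,65,306,0,12),(255,0,255)),((52,80,65,306,0,8),(0,255,255)),((-55,55,219,225,26,75),(0,0,255)),((-25,39,227,269,26,81),(255,0,0))]
draw(ps["top"],pose,B,(215,130,375,240),2.5,"pics/topfit.png")
draw(ps["top"],pose,[],(215,130,315,210),4,"pics/topz.png")
draw(ps["side"],pose,B,(230,150,390,300),2.5,"pics/sidefit.png")
np.save("pose.npy",pose)
E
python3 fit.py
```

```text
side punch [ 584.1 -214.     0.9]
side guide_plate [640.7   1.9  42.6]
side guide_index [702.2 -19.3  12.6]
side cap [644.5  26.7  29.4]
top punch [ 583.1 -217.1    0. ]
top guide_plate [637.    3.4  43.9]
top guide_index [700.4 -12.2  17.2]
top cap [646.9  30.   25.9]
side punch [ 584.1 -215.6    4.1]
side guide_plate [640.9   5.1  42.7]
side guide_index [698.8 -20.1  13.7]
side cap [647.4  28.1  26. ]
top punch [ 5.858e+02 -2.131e+02 -4.000e-01]
top guide_plate [635.6   7.2  44.2]
top guide_index [699.7 -14.3  19.4]
top cap [646.5  27.4  27.3]
[ 5.84679820e+02 -2.13898684e+02 -2.30445500e-01] [[0.6, 0.1], [-4.6, 3.3], [-2.3, 3.3], [3.6, -0.8], [1.6, 3.2], [-0.9, 1.8], [-0.5, -3.8], [1.2, -4.1], [0.6, 1.7], [-4.8, 0.1], [1.1, 4.1], [0.7, -2.2], [-1.1, -0.8], [0.5, -2.0], [0.2, -1.7], [1.6, -1.5]]
mark [688.4 -78.5  17.6] [ 70.1 155.5  17.6]
mark [687.1 -76.5  12.9] [ 68.3 157.2  12.9]
mark [685.1 -77.9  13.4] [ 66.7 155.3  13.4]
```

View pics/topfit.png

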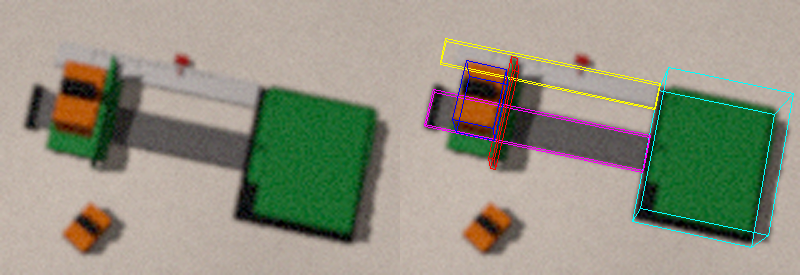

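View pics/sidefit.png

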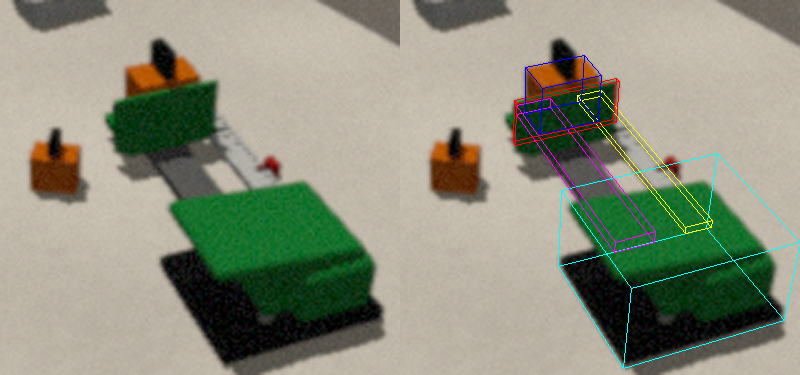

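```bash
python3 - <<'E'
from h import *
pose=np.load("pose.npy")
for n,c in (("top",(225,140,325,215)),("side",(265,160,365,235))):
    p=ctrl.get_image(n); draw(p,pose,[],c,8,"/tmp/a.png")
    im=cv2.imread("/tmp/a.png"); cv2.imwrite(f"pics/{n}_8.png",im[:,:800])
    h=cv2.cvtColor(p["image"],cv2.COLOR_RGB2HSV); I=p["image"].astype(int)
    m=((I[...,0]>80)&(I[...,1]<0.45*I[...,0])&(I[...,2]<0.55*I[...,0]))
    vs,us=np.nonzero(m[c[1]:c[3],c[0]:c[2]]); us+=c[0]; vs+=c[1]
    k,l,st,ce=cv2.connectedComponentsWithStats(m.astype(np.uint8))
    for i in range(1,k):
        if st[i,4]>3 and c[0]<ce[i,0]<c[2] and c[1]<ce[i,1]<c[3]:
            print(n,st[i],ce[i].round(1),[inv(pose,ray(p,ce[i],z)).round(1) for z in (8,14)])
    # predicted pixel of index, mark
    print(proj(p,W(pose,[(67,219,16),(67,156,16),(67,156,8)])).round(1))
E
```

```text
top [286 153   4   3  11] [287.6 153.9] [array([ 87.4, 153.5,   8. ]), array([ 85.5, 153.4,  14. ])]
[[262.7 155.1]
 [285.4 159.9]
 [285.2 160.7]]
side [290 178   6   7  12] [292.9 181.9] [array([ 44.2, 340.7,   8. ]), array([ 40.2, 331.9,  14. ])]
side [337 214   4   2   6] [338.5 214.5] [array([ 88.8, 159.3,   8. ]), array([ 84.3, 152.1,  14. ])]
[[320.1 201. ]
 [331.6 214.5]
 [331.3 217.1]]
```

View pics/top_8.png

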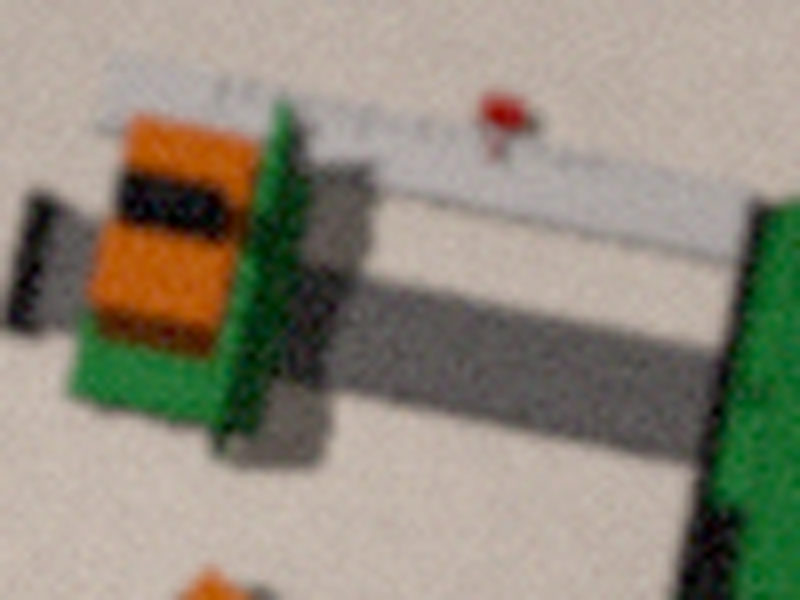

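View pics/side_8.png

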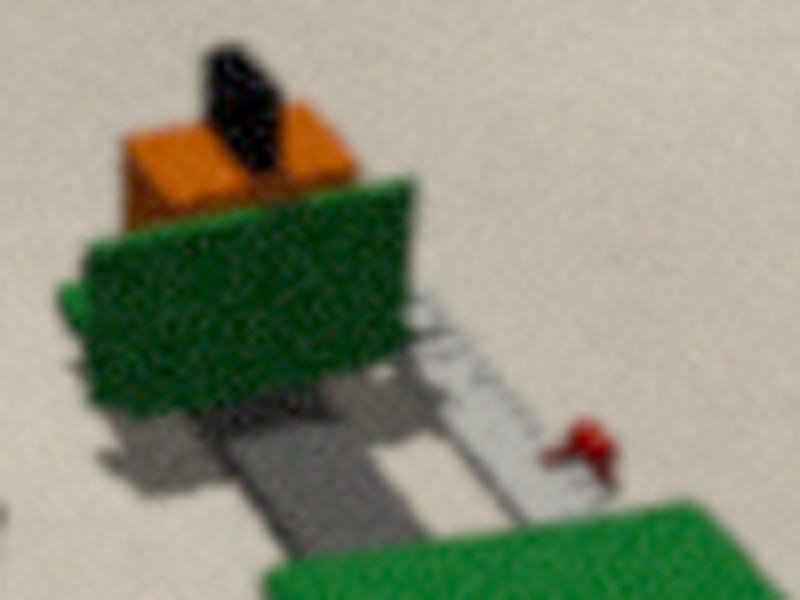

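```bash
cat > fit2.py <<'E'
from h import *
from scipy.optimize import least_squares
p=ctrl.get_image("top")
z=lambda u,v:np.array([u/8+225-.5,v/8+140-.5])
X=[(z(375,195),52,8),(z(730,262),52,8),(z(390,278),20,12),(z(720,352),20,12),(z(340,390),-20,12),(z(695,462),-20,12),(z(300,97),80,8),(z(750,185),80,8)]
Y=[]
P=[(z(70,395),(-45,276,26)),(z(215,440),(-55,222,75)),(z(283,98),(55,222,75))]
# cap body top corners z=81
P+=[(z(135,115),(39,269,81)),(z(262,135),(39,227,81)),(z(215,330),(-25,227,81)),(z(92,305),(-25,269,81))]
def r(x):
    a=[inv(x,ray(p,u,h))[0]-X0 for u,X0,h in X]
    for u,q in P: a+=list((inv(x,ray(p,u,q[2]))-q)[:2])
    return np.array(a)
s=least_squares(r,np.load("pose.npy"),loss="soft_l1",f_scale=2,x_scale=(10,10,.05))
print(s.x); print(r(s.x).round(1))
for uv in (z(497,145),z(505,108)): print("red",[inv(s.x,ray(p,uv,h)).round(1) for h in (8,14)])
print("cap",W(s.x,[(7,248,26)]))
np.save("pose2.npy",s.x)
E
python3 fit2.py
```

```text
[ 5.85671654e+02 -2.14369105e+02 -2.25928219e-01]
[-2.1 -0.   1.3 -0.8 -0.3  0.2 -1.3  0.2  1.2 -0.7 -3.5 -0.9  1.5  1.8
  0.2 -0.4  2.2  0.3  0.1  1.3 -0.  -0.8]
red [array([ 76. , 153.9,   8. ]), array([ 74.2, 153.9,  14. ])]
red [array([ 89.5, 153.9,   8. ]), array([ 87.6, 153.8,  14. ])]
cap [[648.04851036  25.76029297  26.        ]]
```

```bash
cat > mv.py <<'E'
from h import *
def rel(cmd,yaw,tgt,tyaw):
    d=np.array(tgt,float)-np.array(cmd,float); c,s=np.cos(yaw),np.sin(yaw)
    return np.round([ (c*d[0]+s*d[1])/10, -d[2]/10, (-s*d[0]+c*d[1])/10, yaw-tyaw],3)
E
python3 - <<'E'
from mv import *
print(rel((235.5,605.85,231.3),1.2,(648,25.8,200),-0.226))
E
```

```text
[-39.116   3.13  -59.465   1.426]
```

>>> {"api": "apply_moves", "payload": {
  "motion": [
    [-1.3, 0, -2, 0.05, 8.5],
    [-3.9, 0, -6, 0.14, 8.5],
    [-6.5, 0, -10, 0.23, 8.5],
    [-9.1, 0, -14, 0.33, 8.5],
    [-11.7, 0, -18, 0.43, 8.5],
    [-14.3, 0, -22, 0.53, 8.5],
    [-17, 0, -26, 0.62, 8.5],
    [-19.6, 0, -30, 0.72, 8.5],
    [-22.3, 0, -34, 0.82, 8.5],
    [-25, 0, -38, 0.92, 8.5],
    [-27.6, 0, -42, 1.01, 8.5],
    [-30.2, 0, -46, 1.11, 8.5],
    [-32.8, 1, -50, 1.2, 8.5],
    [-35.5, 2, -54, 1.3, 8.5],
    [-37.8, 2.6, -57.5, 1.38, 8.5],
    [-39.1, 3.1, -59.5, 1.426, 8.5],
    [-39.1, 3.1, -59.5, 1.426, 8.5],
    [-39.1, 3.1, -59.5, 1.426, 8.5]
  ]
}}

```text
clock: 4.8
eef_pos: [647.8, 28.0, 200.2]
tool_rot: [-1.569, 0.001, -0.223]
force: [0.4, -0.2, -0.4]
width: 85.2
```

```bash
python3 - <<'E'
from h import *
s=ctrl.read_state(); print(s["clock"],s["eef_pos"],s["tool_rot"],s["qpos"].round(2),s["force"],s["width"])
pose=np.load("pose2.npy"); print(inv(pose,s["eef_pos"]))
p=ctrl.get_image("top"); draw(p,pose,[((-7,21,230,266,81,109),(255,0,0))],(200,100,360,240),2.5,"pics/t1.png")
p=ctrl.get_image("side"); draw(p,pose,[((0,14,230,266,81,109),(255,0,0))],(230,90,390,260),2.5,"pics/s1.png")
E
```

```text
4.8 [647.76222669  27.99594543 200.22818008] [-1.56922210e+00  1.31632701e-03 -2.23460776e-01] [-0.32  0.69  0.41  1.56 -0.32  0.96 -0.03] [ 0.41044584 -0.15047577 -0.44824005] 85.15673836577285
[  6.22018083 250.11470621 200.22818008]
```

View pics/t1.png

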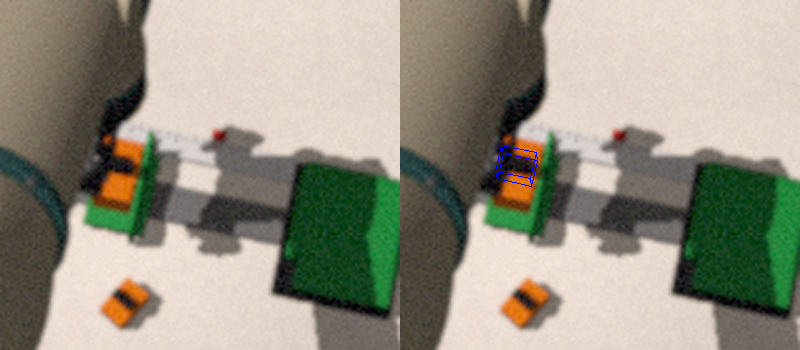

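View pics/s1.png

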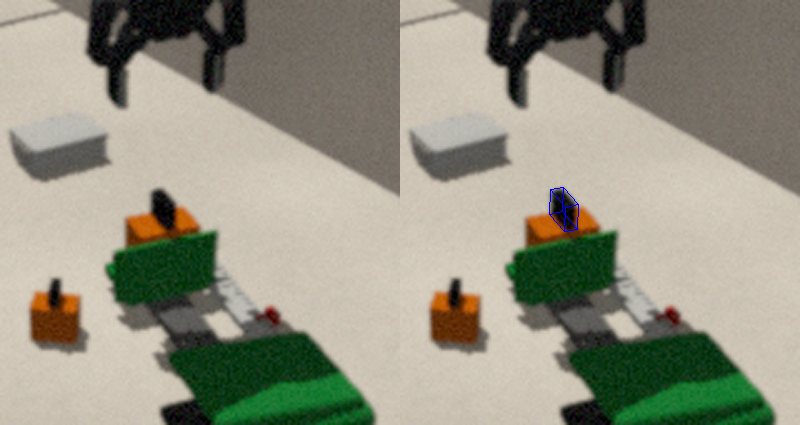

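>>> {"api": "apply_moves", "payload": {
  "motion": [
    [0, 1.5, 0, 0, 8.5],
    [0, 4, 0, 0, 8],
    [0, 6.5, 0, 0, 7],
    [0, 9, 0, 0, 6],
    [0, 10.7, 0, 0, 5.5],
    [0, 11.4, 0, 0, 5],
    [0, 11.4, 0, 0, 5]
  ]
}}

```text
clock: 5.78
eef_pos: [648.3, 25.9, 86.1]
tool_rot: [-1.571, 0.0, -0.226]
force: [-0.3, -0.4, -0.2]
width: 50.2
```

```bash
python3 - <<'E'
from h import *
s=ctrl.read_state(); print(s["clock"],s["eef_pos"],s["tool_rot"],s["force"],s["width"])
pose=np.load("pose2.npy"); print(inv(pose,s["eef_pos"]))
p=ctrl.get_image("side"); draw(p,pose,[((0,14,230,266,81,109),(255,0,0))],(230,90,390,260),2.5,"pics/s2.png")
E
```

```text
5.775 [648.32340281  25.86860404  86.11173471] [-1.57088061e+00  2.70479972e-04 -2.25931945e-01] [-0.25222375 -0.36882464 -0.20751367] 50.237202626238115
[  7.24364362 248.16713748  86.11173471]
```

View pics/s2.png

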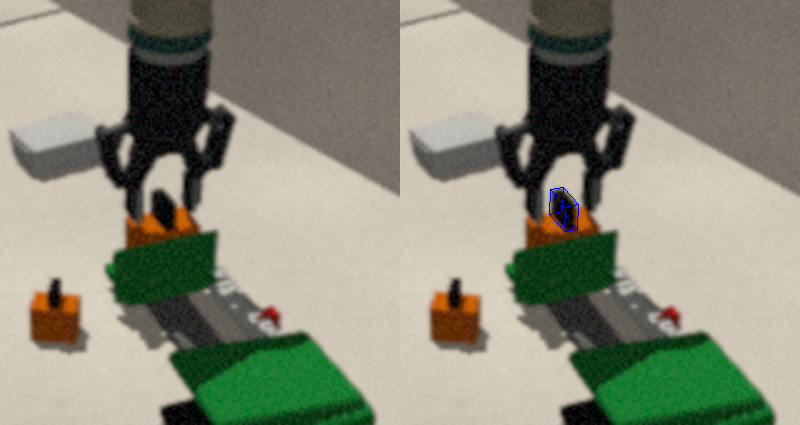

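The fingers straddle the black ridge (left finger at px ~(135,205), right ~(193,200), ridge at 150–178). Closing on it.

>>> {"api": "apply_moves", "payload": {
  "motion": [
    [0, 0, 0, 0, 4],
    [0, 0, 0, 0, 3],
    [0, 0, 0, 0, 2],
    [0, 0, 0, 0, 1],
    [0, 0, 0, 0, 0.5],
    [0, 0, 0, 0, 0.5],
    [0, 0, 0, 0, 0.5]
  ]
}}

```text
clock: 6.7
eef_pos: [648.7, 25.8, 86.5]
tool_rot: [-1.571, -0.001, -0.226]
force: [-0.1, -0.5, 2.2]
width: 12.5
```

>>> {"api": "apply_moves", "payload": {
  "motion": [
    [0, -0.5, 0, 0, 0.5],
    [0, -1.5, 0, 0, 0.5],
    [0, -3, 0, 0, 0.5],
    [0, -4.5, 0, 0, 0.5],
    [0, -6, 0, 0, 0.5],
    [0, -7.5, 0, 0, 0.5],
    [0, -8.6, 0, 0, 0.5],
    [0, -9, 0, 0, 0.5],
    [0, -9, 0, 0, 0.5]
  ]
}}

```text
clock: 7.82
eef_pos: [648.3, 25.8, 176.3]
tool_rot: [-1.571, 0.0, -0.226]
force: [0.5, 0.1, -0.5]
width: 12.5
```

```bash
python3 - <<'E'
from mv import *
s=ctrl.read_state(); print(s["clock"],s["eef_pos"],s["tool_rot"],s["force"],s["width"])
pose=np.load("pose2.npy"); print(inv(pose,s["eef_pos"]))
p=ctrl.get_image("side"); draw(p,pose,[],(230,90,390,260),2.5,"pics/s3.png")
print(rel(s["eef_pos"],-.226,(590,200,176),-.226))
E
```

```text
7.825 [648.33680203  25.84690834 176.3041116 ] [-1.57075285e+00  9.24969543e-05 -2.25976814e-01] [ 0.47061277  0.09222979 -0.46310047] 12.548045881918224
[  7.26156239 248.14899471 176.3041116 ]
[-9.588  0.03  15.665  0.   ]
```

View pics/s3.png

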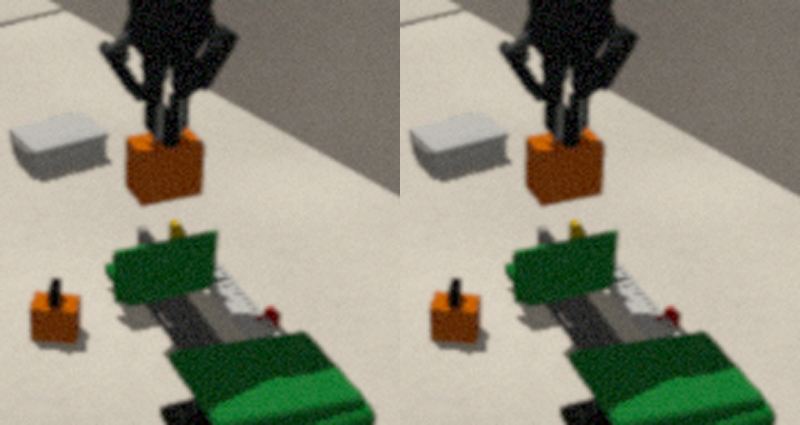

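>>> {"api": "apply_moves", "payload": {
  "motion": [
    [-0.6, 0, 1, 0, 0.5],
    [-1.9, 0, 3, 0, 0.5],
    [-3.4, 0, 5.5, 0, 0.5],
    [-4.9, 0, 8, 0, 0.5],
    [-6.4, 0, 10.5, 0, 0.5],
    [-7.9, 0, 13, 0, 0.5],
    [-9.1, 0, 15, 0, 0.5],
    [-9.6, 0, 15.7, 0, 0.5],
    [-9.6, 1.5, 15.7, 0, 0.5],
    [-9.6, 3.5, 15.7, 0, 0.5],
    [-9.6, 5.5, 15.7, 0, 0.5],
    [-9.6, 7.5, 15.7, 0, 0.5],
    [-9.6, 9.3, 15.7, 0, 0.5],
    [-9.6, 10.4, 15.7, 0, 0.5],
    [-9.6, 11.0, 15.7, 0, 0.5],
    [-9.6, 11.2, 15.7, 0, 0.5],
    [-9.6, 11.2, 15.7, 0, 0.5]
  ]
}}

```text
clock: 10.0
eef_pos: [590.3, 200.4, 64.7]
tool_rot: [-1.57, -0.001, -0.226]
force: [0.4, -0.2, -0.7]
width: 13.0
```

```bash
python3 - <<'E'
from mv import *
s=ctrl.read_state(); print(s["clock"],s["eef_pos"],s["tool_rot"],s["force"],s["width"])
pose=np.load("pose2.npy")
p=ctrl.get_image("side"); draw(p,pose,[],(200,90,360,260),2.5,"pics/s4.png")
for d in ctrl.mark_of(p,"cap"): print(d)
E
```

```text
10.0 [590.33892216 200.43207413  64.70097867] [-1.57036812e+00 -6.74369300e-04 -2.25936433e-01] [ 0.39154665 -0.21994934 -0.68074561] 12.957484308517154
{'location': [521.7, 20.1, -1.8], 'confidence': 0.91}
{'location': [587.8, 198.7, 5.3], 'confidence': 0.66}
```

View pics/s4.png

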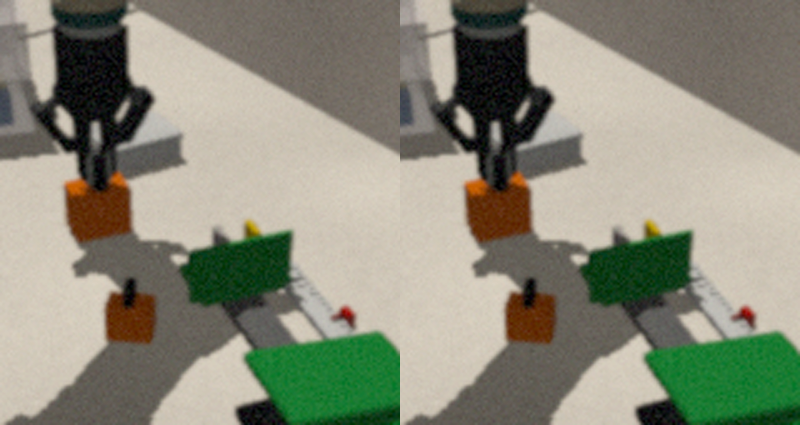

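>>> {"api": "apply_moves", "payload": {
  "motion": [
    [0, 0.15, 0, 0, 0.5],
    [0, 0.3, 0, 0, 0.5],
    [0, 0.35, 0, 0, 0.5],
    [0, 0.35, 0, 0, 0.5]
  ]
}}

```text
clock: 10.6
eef_pos: [590.0, 200.3, 60.7]
tool_rot: [-1.571, 0.0, -0.226]
force: [0.6, 0.6, -1.2]
width: 12.9
```

>>> {"api": "apply_moves", "payload": {
  "motion": [
    [0, 0.05, 0, 0, 0.8],
    [0, 0.05, 0, 0, 1.5],
    [0, 0.0, 0, 0, 2.2],
    [0, -0.2, 0, 0, 3],
    [0, -0.5, 0, 0, 4],
    [0, -0.5, 0, 0, 5],
    [0, -1.5, 0, 0, 5.5],
    [0, -4, 0, 0, 6],
    [0, -7, 0, 0, 7],
    [0, -10, 0, 0, 8],
    [0, -12, 0, 0, 8],
    [0, -12, 0, 0, 8]
  ]
}}

```text
clock: 12.1
eef_pos: [591.2, 200.5, 182.9]
tool_rot: [-1.569, -0.003, -0.226]
force: [0.1, -0.2, 0.2]
width: 79.7
```

```bash
python3 - <<'E'
from mv import *
s=ctrl.read_state(); print(s["clock"],s["eef_pos"],s["tool_rot"],s["force"],s["width"])
pose=np.load("pose2.npy")
p=ctrl.get_image("side"); draw(p,pose,[],(200,90,360,260),2.5,"pics/s5.png")
for q in ("cap","lever","guide_fin","guide_plate","guide_index","mark_line"):
    for d in ctrl.mark_of(p,q): print(q,np.round(d["location"],1),inv(pose,d["location"]).round(1),round(d["confidence"],2))
p=ctrl.get_image("top"); draw(p,pose,[],(205,120,315,220),3.5,"pics/t5.png")
for q in ("cap","lever","guide_fin","guide_plate","guide_index","mark_line"):
    for d in ctrl.mark_of(p,q): print(q,np.round(d["location"],1),inv(pose,d["location"]).round(1),round(d["confidence"],2))
E
```

```text
12.1 [591.24307605 200.54939452 182.92488842] [-1.56855012 -0.00342589 -0.22607372] [ 0.13115224 -0.17317192  0.17247495] 79.71390053673156
cap [521.2  19.8   2.6] [-115.3  213.8    2.6] 0.98
cap [588.8 201.3   3.3] [-90.1 405.8   3.3] 0.72
lever [668.2  21.   24.1] [ 27.7 247.9  24.1] 0.48
guide_fin [632.7  32.3  21.1] [ -9.4 250.9  21.1] 0.48
guide_plate [637.7   3.   45.4] [  2.  223.5  45.4] 0.69
guide_index [703.8 -18.6  11.7] [ 71.3 217.3  11.7] 0.82
guide_index [ 4.388e+02  4.086e+02 -3.000e-01] [-2.827e+02  5.742e+02 -3.000e-01] 0.25
mark_line [684.5 -79.3  15.6] [ 66.1 153.8  15.6] 0.4
cap [517.5  19.9   1.3] [-118.9  213.     1.3] 0.69
cap [585.1 201.9   0.7] [-93.8 405.6   0.7] 0.6
lever [666.6  22.4  26.1] [ 25.8 248.9  26.1] 0.53
guide_fin [635.5  29.8  25.4] [ -6.1 249.1  25.4] 0.65
guide_plate [636.8   6.   44.3] [  0.5 226.2  44.3] 0.57
guide_index [700.3 -14.5  17.1] [ 66.9 220.5  17.1] 0.67
mark_line [685.3 -76.6  15.3] [ 66.2 156.6  15.3] 0.45
```

View pics/s5.png

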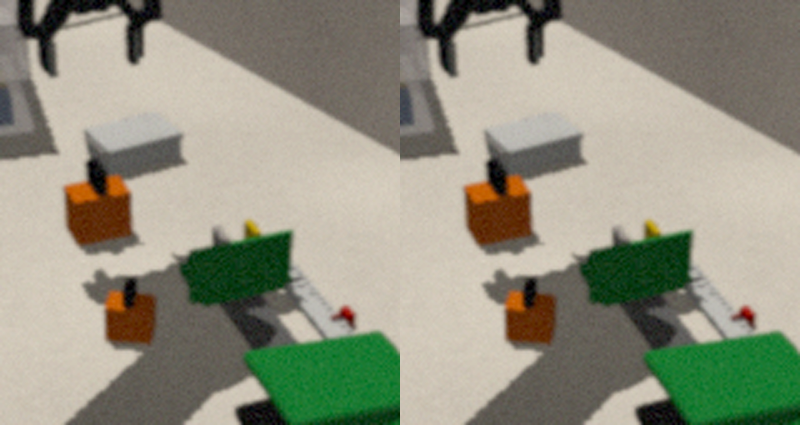

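View pics/t5.png

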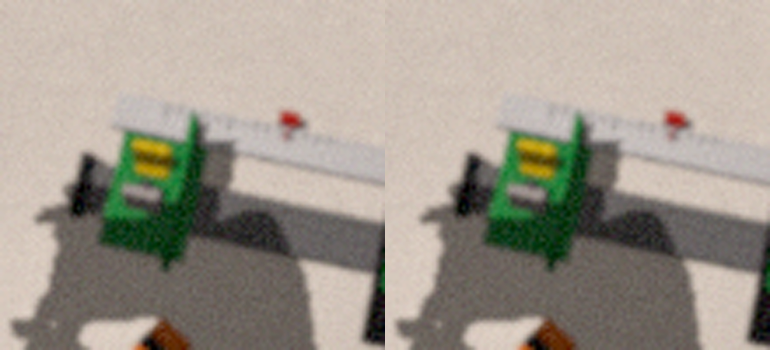

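```bash
python3 - <<'E'
from h import *
pose=np.load("pose2.npy")
p=ctrl.get_image("top")
fin=(-15,-7,234,262,26,72); tab=(20.5,28.5,234,262,26,72)
draw(p,pose,[(fin,(255,0,0)),(tab,(255,0,255)),((-55,55,219,225,26,75),(0,0,255))],(225,145,273,200),8,"pics/t6.png")
I=p["image"].astype(int)
m=(I[...,0]>90)&(I[...,1]>80)&(I[...,2]<0.5*I[...,1])&(abs(I[...,0]-I[...,1])<80)&(I[...,0]>I[...,1]); m[:145]=0;m[200:]=0;m[:,:225]=0;m[:,273:]=0
vs,us=np.nonzero(m); print(len(us),us.min(),us.max(),vs.min(),vs.max()); c=(us.mean(),vs.mean()); print(c,[inv(pose,ray(p,c,z)) for z in (26,49,72)])
p=ctrl.get_image("side")
draw(p,pose,[(fin,(255,0,0)),(tab,(255,0,255)),((-55,55,219,225,26,75),(0,0,255))],(270,170,320,220),8,"pics/s6.png")
E
```

```text
52 243 253 160 170
(np.float64(247.71153846153845), np.float64(164.5)) [array([ 29.78730766, 252.19110273,  26.        ]), array([ 23.57326376, 249.83807438,  49.        ]), array([ 17.35921985, 247.48504602,  72.        ])]
```

View pics/t6.png

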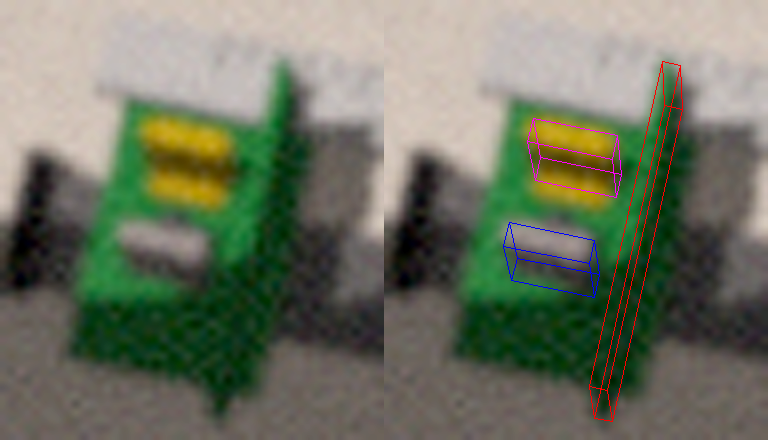

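View pics/s6.png

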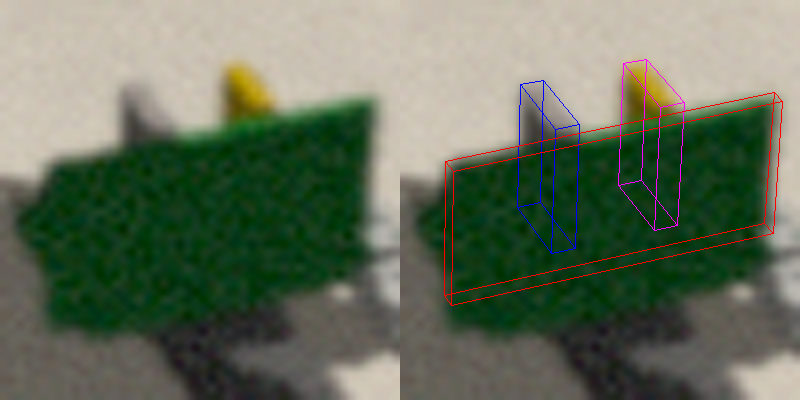

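```bash
python3 - <<'E'
from mv import *
s=ctrl.read_state(); pose=np.load("pose2.npy"); print(s["eef_pos"])
print(inv(pose,s["eef_pos"]), W(pose,[(0.5,254,150)]))
print(rel(s["eef_pos"],-.226,W(pose,[(0.5,254,150)])[0],-.226))
E
```

```text
[590.00555031 200.28807167 180.78946481]
[-88.6640484  405.09016709 180.78946481] [[643.05776401  33.06388461 150.        ]]
[  8.917   3.079 -15.108   0.   ]
```

>>> {"api": "apply_moves", "payload": {
  "motion": [
    [0.6, 0, -1, 0, 8],
    [1.8, 0, -3, 0, 8],
    [3.3, 0, -5.6, 0, 8],
    [4.8, 0, -8.2, 0, 8],
    [6.3, 0, -10.7, 0, 8],
    [7.6, 0, -13, 0, 8],
    [8.5, 0, -14.6, 0, 8],
    [8.9, 0, -15.1, 0, 8],
    [8.9, 1, -15.1, 0, 8],
    [8.9, 3, -15.1, 0, 8],
    [8.9, 5.5, -15.1, 0, 8],
    [8.9, 8, -15.1, 0, 8],
    [8.9, 9, -15.1, 0, 8],
    [8.9, 9, -15.1, 0, 8],
    [8.9, 9, -15.1, 0, 8]
  ]
}}

```text
clock: 14.78
eef_pos: [643.6, 33.5, 91.6]
tool_rot: [-1.57, -0.001, -0.226]
force: [-0.2, 0.1, 0.4]
width: 79.8
```

```bash
python3 - <<'E'
from mv import *
s=ctrl.read_state(); pose=np.load("pose2.npy"); print(s["clock"],s["eef_pos"],s["tool_rot"],s["width"],s["force"])
print(inv(pose,s["eef_pos"]))
p=ctrl.get_image("side"); draw(p,pose,[],(250,120,350,220),4,"pics/s7.png")
p=ctrl.get_image("top"); draw(p,pose,[],(205,120,315,220),3.5,"pics/t7.png")
E
```

```text
14.775 [643.55965077  33.49151136  91.64569979] [-1.57032357e+00 -1.43941568e-03 -2.25640917e-01] 79.82133728141633 [-0.2096873   0.05106697  0.40647711]
[  0.89333897 254.52918749  91.64569979]
```

View pics/s7.png

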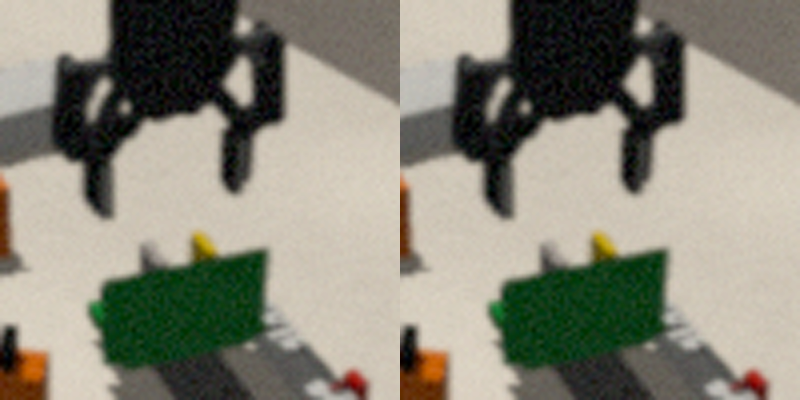

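View pics/t7.png

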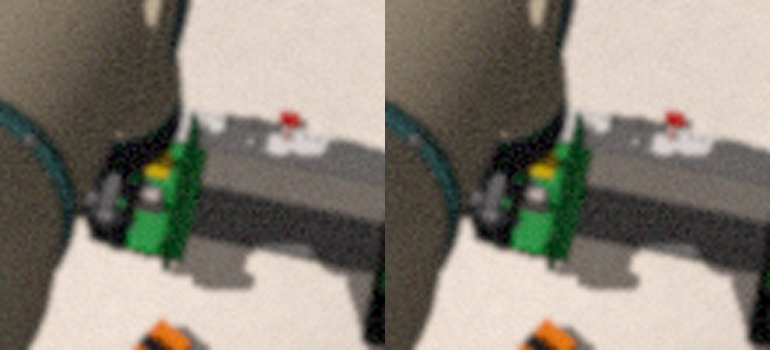

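>>> {"api": "apply_moves", "payload": {
  "motion": [
    [0, 1, 0, 0, 8],
    [0, 2.3, 0, 0, 8],
    [0, 3.6, 0, 0, 8],
    [0, 4.8, 0, 0, 8],
    [0, 5.5, 0, 0, 8],
    [0, 5.5, 0, 0, 8],
    [0, 5.5, -0.4, 0, 8],
    [0, 5.5, -0.8, 0, 8],
    [0, 5.5, -1.2, 0, 8],
    [0, 5.5, -1.2, 0, 8]
  ]
}}

```text
clock: 16.12
eef_pos: [640.3, 20.8, 36.1]
tool_rot: [-1.571, -0.0, -0.227]
force: [-1.1, -0.5, 0.5]
width: 80.0
```

```bash
python3 - <<'E'
from mv import *
s=ctrl.read_state(); pose=np.load("pose2.npy"); print(s["clock"],s["eef_pos"],s["tool_rot"],s["width"],s["force"])
print(inv(pose,s["eef_pos"]))
E
```

```text
16.125 [640.25255245  20.75702626  36.06804369] [-1.57098473e+00 -3.56599879e-04 -2.26988464e-01] 79.95273234702091 [-1.08729127 -0.4744984   0.52462373]
[  0.52295114 241.37750232  36.06804369]
```

>>> {"api": "apply_moves", "payload": {
  "motion": [
    [0, 0, -0.3, 0, 8],
    [0, 0, -0.6, 0, 8],
    [0, 0, -1, 0, 8],
    [0, 0, -1.6, 0, 8],
    [0, 0, -2.3, 0, 8],
    [0, 0, -3, 0, 8],
    [0, 0, -3.7, 0, 8],
    [0, 0, -4.4, 0, 8],
    [0, 0, -5, 0, 8],
    [0, 0, -5.5, 0, 8],
    [0, 0, -5.5, 0, 8],
    [0, 0, -5.5, 0, 8]
  ]
}}

```text
clock: 17.62
eef_pos: [627.5, -32.7, 35.8]
tool_rot: [-1.571, 0.001, -0.226]
force: [-0.0, 3.6, 0.6]
width: 79.9
```

```bash
cat > chk.py <<'E'
from mv import *
import sys
s=ctrl.read_state(); pose=np.load("pose2.npy"); print(s["clock"],s["eef_pos"],s["tool_rot"],s["width"],s["force"])
print("tcp punch",inv(pose,s["eef_pos"]).round(1))
t=sys.argv[1]
for n,c in (("side",(280,150,360,230)),("top",(225,130,305,210))):
    p=ctrl.get_image(n); draw(p,pose,[],c,8,"/tmp/a.png")
    im=cv2.imread("/tmp/a.png"); cv2.imwrite(f"pics/{n[0]}{t}.png",im[:,:640])
    for q in ("cap","lever","guide_fin","guide_plate","guide_index","mark_line"):
        for d in ctrl.mark_of(p,q): print(n,q,inv(pose,d["location"]).round(1),round(d["confidence"],2))
E
python3 chk.py 8
```

```text
17.625 [627.47891286 -32.72398711  35.77887624] [-1.57141370e+00  5.73516748e-04 -2.26398553e-01] 79.86380035364041 [-0.04398923  3.59860873  0.57856378]
tcp punch [1.000e-01 1.864e+02 3.580e+01]
side cap [-117.3  215.8    3.4] 0.86
side cap [-9.030e+01  4.064e+02 -3.000e-01] 0.58
side lever [ 26.3 198.7  25.4] 0.47
side guide_fin [ -9.  197.4  24.6] 0.5
side guide_plate [  2.  172.3  42. ] 0.7
side guide_plate [ 25.7 196.6  22.7] 0.6
side guide_index [ 70.3 166.    7.9] 0.89
side mark_line [ 67.4 154.4  16.4] 0.41
top cap [-114.   214.9   -0.3] 0.44
top lever [ -79.2 -248.8   -2.2] 0.24
top guide_fin [5.800e+00 5.615e+02 3.000e-01] 0.56
top guide_plate [  0.7 176.8  43.9] 0.61
```

View pics/s8.png

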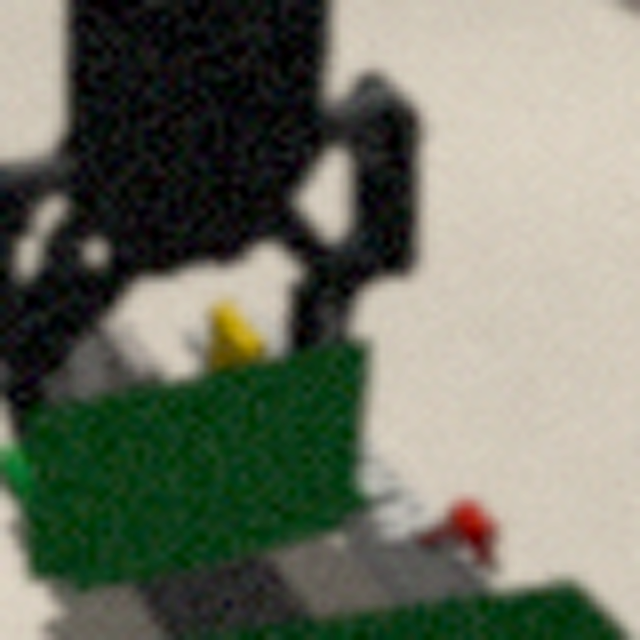

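View pics/t8.png

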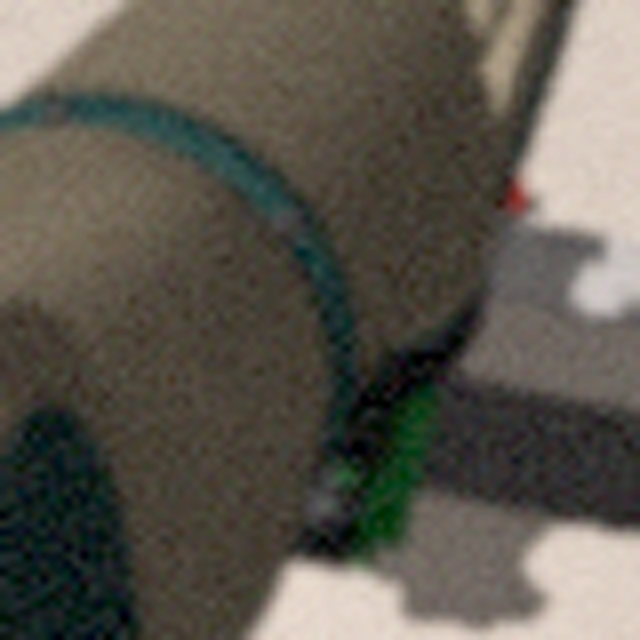

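>>> {"api": "apply_moves", "payload": {
  "motion": [
    [0, 0, -0.3, 0, 8],
    [0, 0, -0.7, 0, 8],
    [0, 0, -1.1, 0, 8],
    [0, 0, -1.2, 0, 8],
    [0, 0, -1.2, 0, 8]
  ]
}}

```text
clock: 18.95
eef_pos: [625.0, -43.2, 35.8]
tool_rot: [-1.57, 0.001, -0.226]
force: [-0.0, 5.1, 1.7]
width: 80.4
```

```bash
cat >> chk.py <<'E'
p=ctrl.get_image("side"); draw(p,pose,[],(315,200,355,230),20,"/tmp/a.png"); im=cv2.imread("/tmp/a.png"); cv2.imwrite(f"pics/z{t}.png",im[:,:800])
for g in (56,60,64,68): print(g,((proj(p,W(pose,[(61,219-g,16),(67,219-g,16),(73,219-g,16),(67,219-g,8)]))+.5-[315,200])*20).round().tolist())
E
python3 chk.py 9
```

```text
18.95 [625.04023254 -43.23817534  35.75915064] [-1.56999269e+00  5.72915655e-04 -2.26047786e-01] 80.36761826345573 [-0.01077624  5.11236784  1.6632543 ]
tcp punch [  0.  175.6  35.8]
side cap [-120.1  214.3    0.3] 0.72
side cap [-9.040e+01  4.036e+02  3.000e-01] 0.57
side cap [ -76.8 -246.4    5.2] 0.56
side lever [ 24.2 184.2  24.8] 0.59
side guide_fin [-11.2 188.   25.5] 0.37
side guide_plate [ -1.2 161.6  40.8] 0.67
side guide_index [ 69.6 153.1  13.3] 0.92
side mark_line [ 68.6 155.5  17.1] 0.62
top cap [-117.   215.9   -0.3] 0.57
top guide_plate [  0.2 163.1  44.5] 0.63
56 [[273.0, 278.0], [317.0, 267.0], [360.0, 257.0], [312.0, 320.0]]
60 [[288.0, 295.0], [332.0, 285.0], [375.0, 275.0], [327.0, 337.0]]
64 [[304.0, 313.0], [347.0, 303.0], [391.0, 292.0], [342.0, 355.0]]
68 [[319.0, 331.0], [363.0, 321.0], [406.0, 310.0], [357.0, 373.0]]
```

View pics/z9.png

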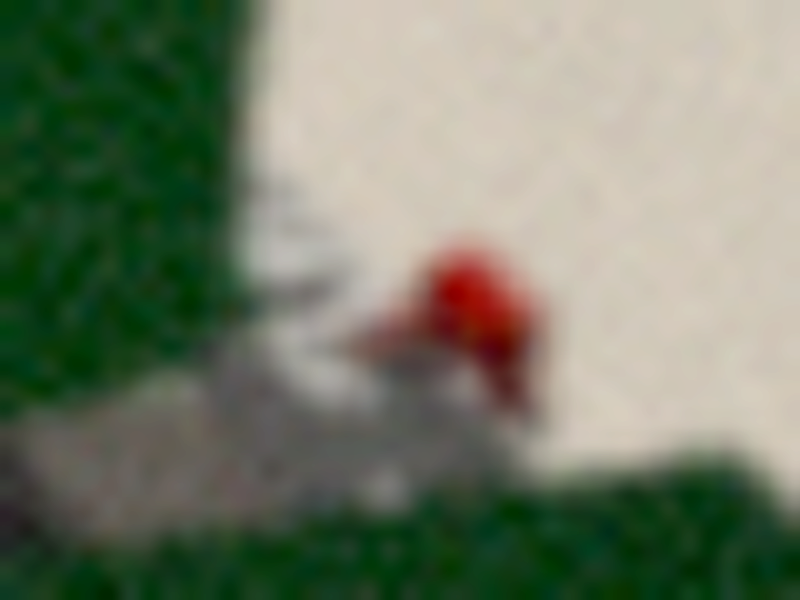

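View pics/s9.png

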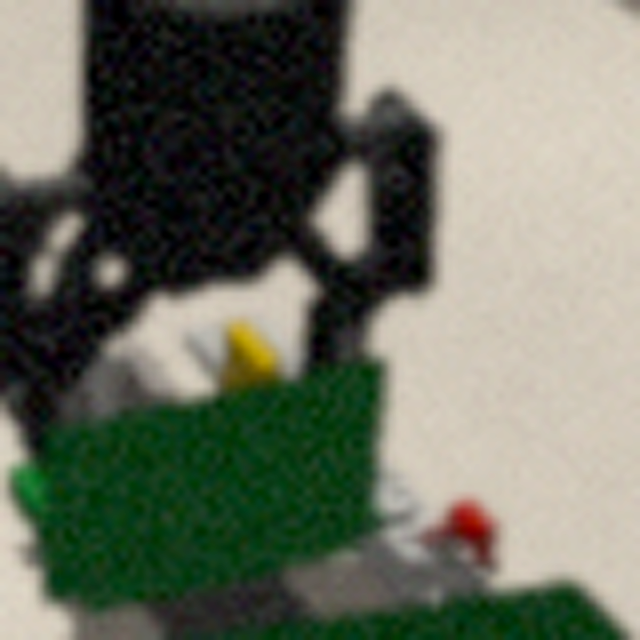

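```bash
python3 - <<'E'
from h import *
pose=np.load("pose2.npy"); p=ctrl.get_image("side")
def z(u,v,o): return np.array([u/8+o[0]-.5,v/8+o[1]-.5])
for uv in (z(413,180,(265,160)),z(367,343,(280,150))): print(inv(pose,ray(p,uv,75)))
top=cv2.imread("pics/top0.png"); I=top.astype(int)
p=ctrl.get_image("top"); draw(p,pose,[],(270,140,310,170),20,"/tmp/a.png"); im=cv2.imread("/tmp/a.png"); cv2.imwrite("pics/ztop9.png",im[:,:800])
for g in (60,64,68): print(g,((proj(p,W(pose,[(67,219-g,8),(80,219-g,8),(88,219-g,14)]))+.5-[270,140])*20).round().tolist())
E
```

```text
[ 52.61368686 221.04327683  75.        ]
[ 52.40745716 170.6635199   75.        ]
60 [[293.0, 417.0], [312.0, 328.0], [326.0, 260.0]]
64 [[322.0, 423.0], [341.0, 334.0], [354.0, 266.0]]
68 [[351.0, 429.0], [369.0, 339.0], [383.0, 271.0]]
```

View pics/ztop9.png

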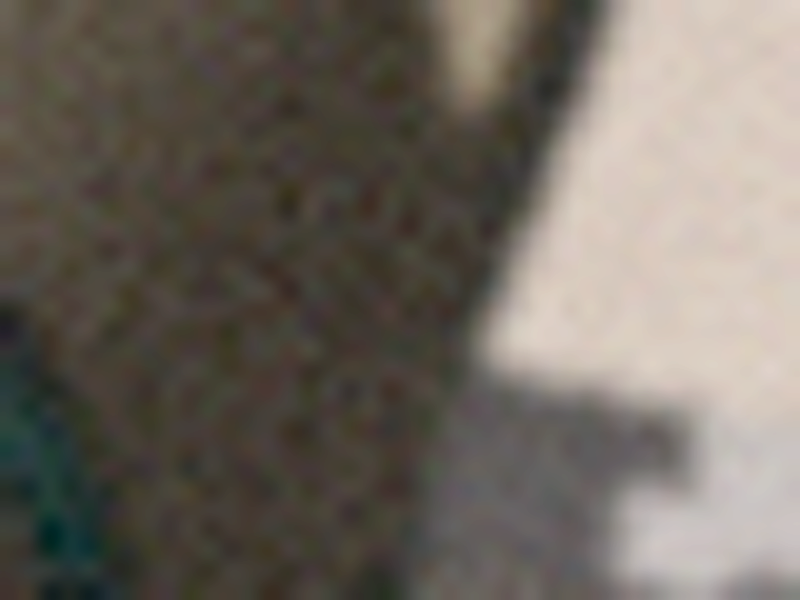

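>>> {"api": "apply_moves", "payload": {
  "motion": [
    [0, 0, -0.2, 0, 8],
    [0, 0, -0.38, 0, 8],
    [0, 0, -0.38, 0, 8],
    [0, 0, -0.38, 0, 8],
    [0, 0, -0.38, 0, 8]
  ]
}}

```text
clock: 20.42
eef_pos: [624.2, -47.0, 35.8]
tool_rot: [-1.57, 0.001, -0.226]
force: [-1.6, 4.0, 2.0]
width: 80.0
```

```bash
python3 chk.py 10
```

```text
20.425 [624.1749741  -46.96791674  35.76468413] [-1.57022370e+00  5.66361100e-04 -2.25846416e-01] 79.9574362202911 [-1.60819183  3.9552345   1.97836766]
tcp punch [  0.  171.8  35.8]
side cap [-118.4  214.3    0.3] 0.72
side cap [ 123.  -151.5    0.9] 0.71
side cap [-8.970e+01  4.054e+02  3.000e-01] 0.69
side lever [ 24.8 181.   22.3] 0.44
side guide_fin [  4.6 561.9   3.4] 0.67
side guide_fin [-11.4 182.7  25.1] 0.41
side guide_plate [  3.7 161.2  41.6] 0.57
side guide_plate [-282.8  573.6    3.1] 0.48
side guide_plate [ 68.  154.2  18.4] 0.28
side guide_index [ 67.1 150.2  11.6] 0.85
side mark_line [ 68.8 155.6  16.3] 0.62
side mark_line [ 72.  150.9  10. ] 0.58
top guide_plate [-1.000e-01  1.619e+02  4.290e+01] 0.4
56 [[273.0, 278.0], [317.0, 267.0], [360.0, 257.0], [312.0, 320.0]]
60 [[288.0, 295.0], [332.0, 285.0], [375.0, 275.0], [327.0, 337.0]]
64 [[304.0, 313.0], [347.0, 303.0], [391.0, 292.0], [342.0, 355.0]]
68 [[319.0, 331.0], [363.0, 321.0], [406.0, 310.0], [357.0, 373.0]]
```

View pics/z10.png

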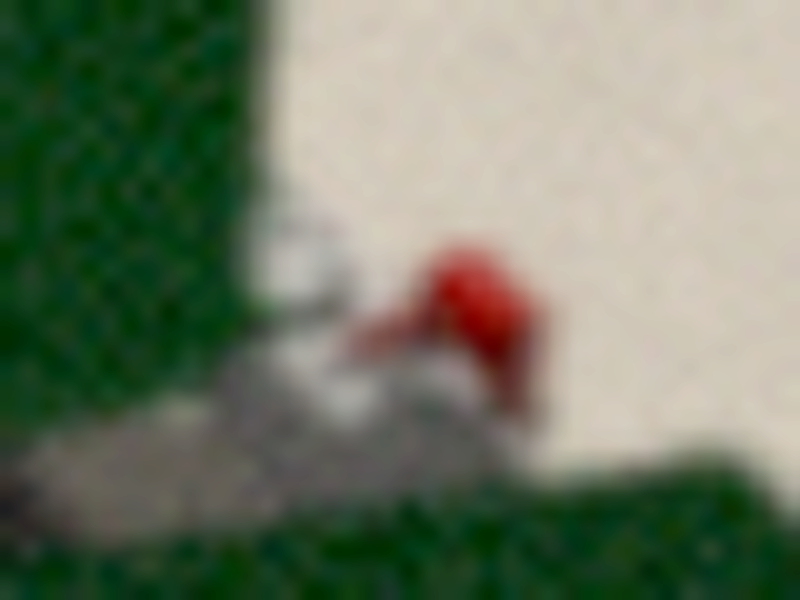

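```bash
python3 - <<'E'
from h import *
pose=np.load("pose2.npy")
ims=[]
for i in range(8):
    p=ctrl.get_image("side"); ims.append(p["image"].astype(float))
a=np.mean(ims,0); np.save("side10.npy",a)
p=dict(p); p["image"]=np.clip(a*1.0,0,255).astype(np.uint8)
c=(318,203,348,231); k=20
def one(ym,name):
    draw(p,pose,[((80,96,ym-5,ym+5,0,14),(255,0,0)),((67,79,ym-.5,ym+.5,8,8.5),(255,255,0)),((61,73,ym-.5,ym+.5,16,16),(0,255,255)),((55,67,219-64.8-.5,219-64.8+.5,16,16),(255,0,255)),((52,80,130,180,8,8),(0,255,0)),((49,55,219-64.8,225-64.8,26,75),(255,255,255))],c,k,"/tmp/a.png")
    im=cv2.imread("/tmp/a.png"); cv2.imwrite(name,im[:,c and (c[2]-c[0])*k:])
    cv2.imwrite("pics/avg10.png",im[:,:(c[2]-c[0])*k])
one(154,"pics/ov154.png"); one(150,"pics/ov150.png")
E
```

```text
(no output)
```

View pics/avg10.png

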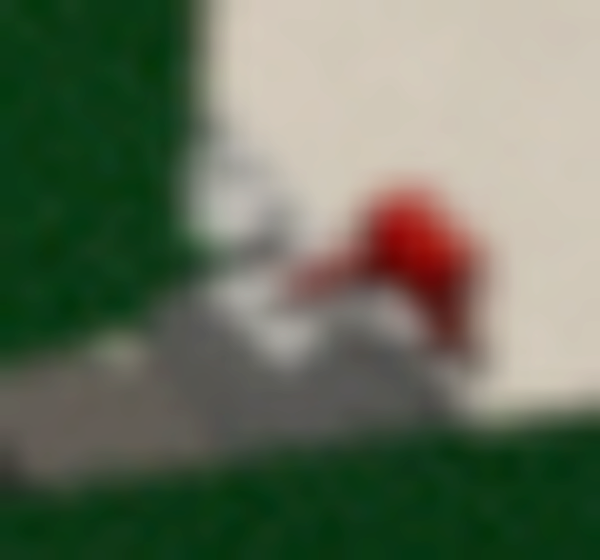

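View pics/ov154.png

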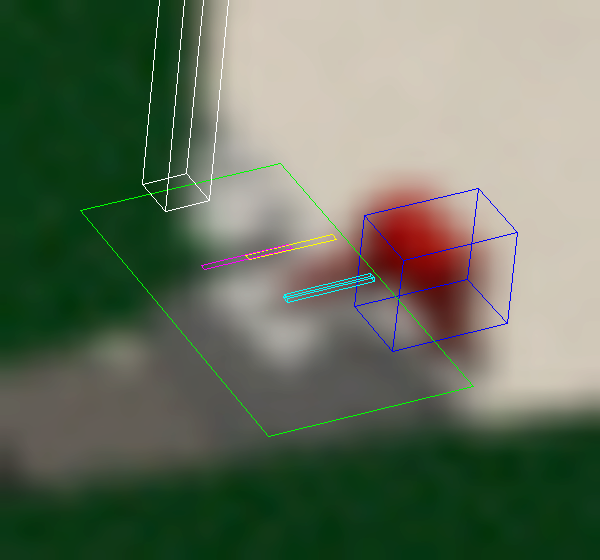

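```bash
python3 - <<'E'
from h import *
pose=np.load("pose2.npy")
p=dict(ctrl.get_image("side")); p["image"]=np.load("side10.npy").astype(np.uint8)
c=(318,203,348,231); k=20
for ym in (154,157):
    draw(p,pose,[((80,90,ym-8,ym+8,0,14),(255,0,0)),((67,79,ym-.5,ym+.5,8,8.5),(255,255,0))],c,k,"/tmp/a.png")
    cv2.imwrite(f"/tmp/o{ym}.png",cv2.imread("/tmp/a.png")[150:400,850:1150])
cv2.imwrite("pics/ovb.png",np.hstack([cv2.imread(f"/tmp/o{y}.png") for y in (154,157)]))
# top start image
q=ctrl.get_image("top"); q=dict(q); q["image"]=cv2.imread("pics/top0.png")[:,:,::-1]
c=(255,140,305,170); k=14
draw(q,pose,[((80,90,154-8,154+8,0,14),(255,0,0)),((67,79,153.5,154.5,8,8.5),(255,255,0)),((55,67,218.5,219.5,16,16),(255,0,255))],c,k,"/tmp/a.png")
im=cv2.imread("/tmp/a.png"); cv2.imwrite("pics/ovt.png",np.vstack([im[:,:700],im[:,700:]])[:840])
E
```

```text
(no output)
```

View pics/ovb.png

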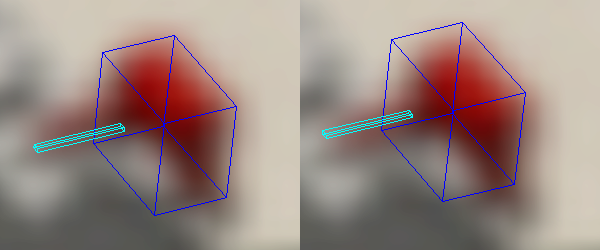

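View pics/ovt.png

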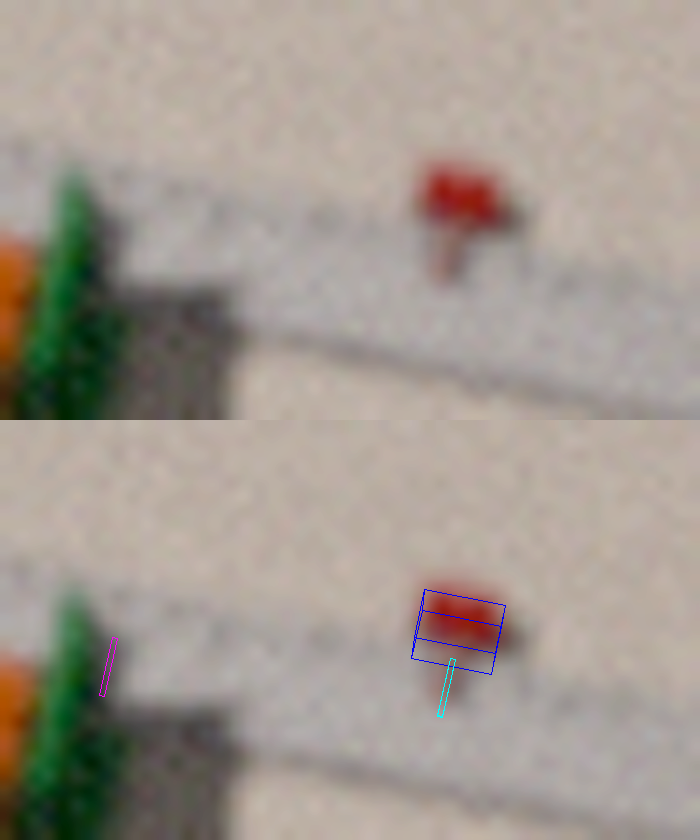

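>>> {"api": "apply_moves", "payload": {
  "motion": [
    [0, 0, 0, 0, 7],
    [0, 0, 0, 0, 6.2],
    [0, 0, 0, 0, 5.5],
    [0, 0, 0, 0, 4.8],
    [0, 0, 0, 0, 4.2],
    [0, 0, 0, 0, 3.6],
    [0, 0, 0, 0, 3],
    [0, 0, 0, 0, 2.4],
    [0, 0, 0, 0, 1.8],
    [0, 0, 0, 0, 1.8],
    [0, 0, 0, 0, 1.8]
  ]
}}

```text
clock: 23.05
eef_pos: [625.1, -47.3, 37.8]
tool_rot: [-1.57, -0.001, -0.226]
force: [-3.2, 5.5, 14.1]
width: 27.0
```

```bash
python3 chk.py 11
```

```text
23.05 [625.05489216 -47.30364704  37.75449766] [-1.56969570e+00 -1.46983508e-03 -2.25899712e-01] 27.017157107392894 [-3.20803055  5.52469829 14.09567524]
tcp punch [  1.  171.6  37.8]
side cap [-116.6  214.8    0.4] 0.96
side cap [-92.5 403.9   1.2] 0.56
side lever [ 12.7 181.1  23. ] 0.6
side guide_plate [  4.3 157.5  40.4] 0.83
side guide_index [ 71.8 151.3  11.8] 0.62
side mark_line [ 69.2 155.4  16.4] 0.36
top guide_plate [  4.2 158.   42.2] 0.49
56 [[273.0, 278.0], [317.0, 267.0], [360.0, 257.0], [312.0, 320.0]]
60 [[288.0, 295.0], [332.0, 285.0], [375.0, 275.0], [327.0, 337.0]]
64 [[304.0, 313.0], [347.0, 303.0], [391.0, 292.0], [342.0, 355.0]]
68 [[319.0, 331.0], [363.0, 321.0], [406.0, 310.0], [357.0, 373.0]]
```

View pics/s11.png

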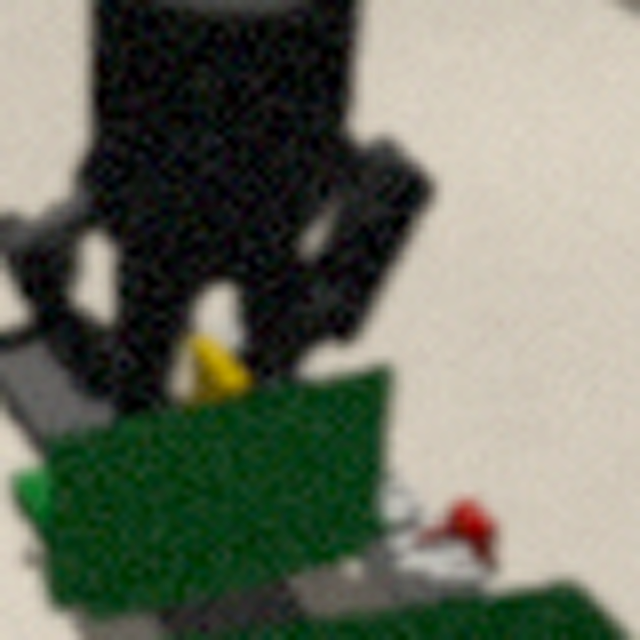

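View pics/z11.png

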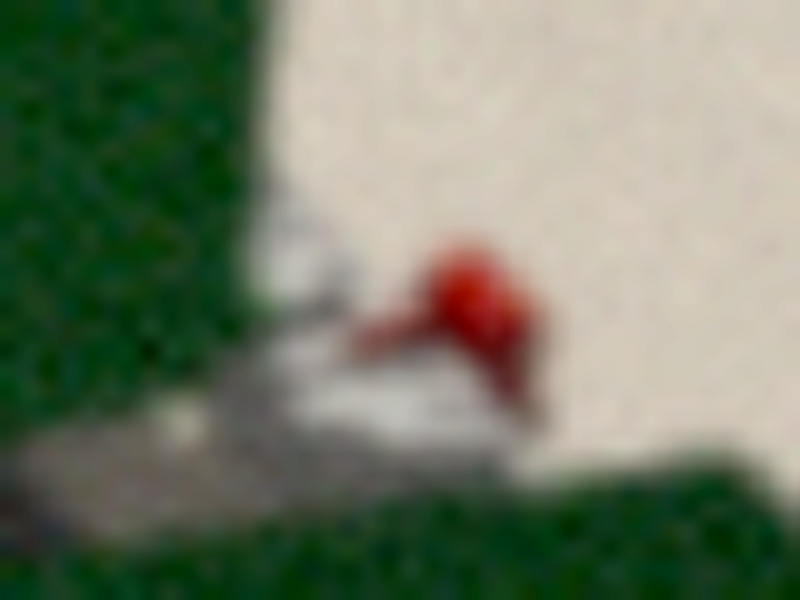

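>>> {"api": "apply_moves", "payload": {
  "motion": [
    [0, 0, 0, 0, 1.8],
    [0, 0, 0, 0, 1.8],
    [0, 0, 0, 0, 1.8],
    [0, 0, 0, 0, 1.8]
  ]
}}

```text
clock: 24.3
eef_pos: [625.1, -47.3, 37.7]
tool_rot: [-1.57, -0.001, -0.226]
force: [-3.5, 5.4, 15.2]
width: 27.2
```

```bash
python3 - <<'E'
from mv import *
pose=np.load("pose2.npy")
ims=[];
for i in range(6):
    p=ctrl.get_image("side"); ims.append(p["image"].astype(float))
s=ctrl.read_state(); print(s["clock"],inv(pose,s["eef_pos"]),s["width"],s["force"],abs(s["qd"]).max())
p=dict(p); p["image"]=np.mean(ims,0).astype(np.uint8)
fin=(-15,-7,234-64.8,262-64.8,26,72); tab=(7,15,234-64.8,262-64.8,26,72)
draw(p,pose,[(fin,(255,0,0)),(tab,(255,0,255)),((-55,55,219-64.8,225-64.8,26,75),(0,0,255)),((55,67,153.7,154.7,16,16),(255,0,255)),((67,79,153.5,154.5,8,8.5),(255,255,0))],(280,175,345,230),12,"/tmp/a.png")
cv2.imwrite("pics/fin.png",cv2.imread("/tmp/a.png")[:,780:])
cv2.imwrite("pics/finraw.png",cv2.imread("/tmp/a.png")[:,:780])
cv2.imwrite("pics/capfin.png",p["image"][120:260,200:400,::-1])
E
```

```text
24.6 [  0.99602839 171.63525441  37.7907193 ] 27.443368193308395 [-2.9297143   5.76920923 15.14362911] 0.0009142261312630751
```

View pics/fin.png

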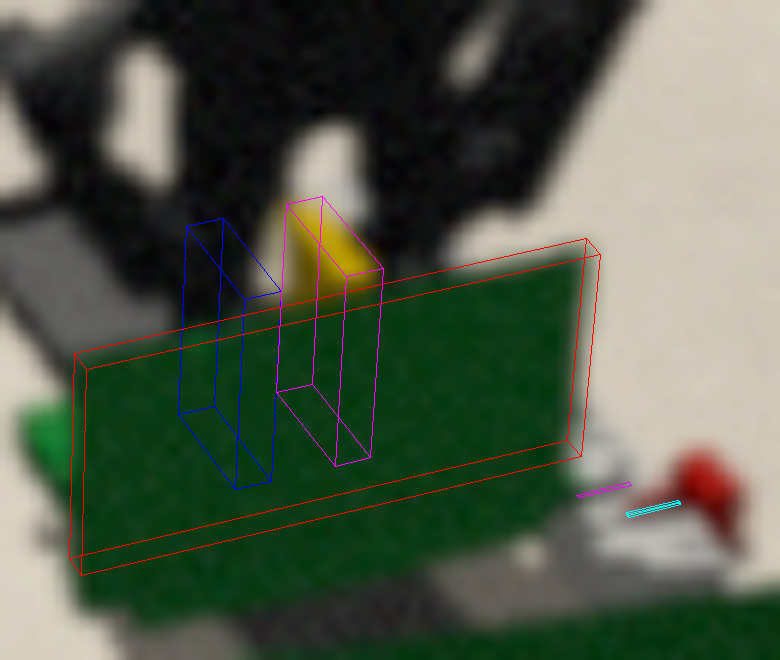

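View pics/capfin.png

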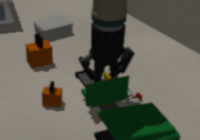

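```bash
python3 - <<'E'
from cell import ctrl
print(ctrl.finish_job())
s=ctrl.read_state(); print(s["clock"],s["eef_pos"],s["width"],s["force"])
E
```

```text
the job is handed in; nothing more can be done
None
the job is handed in; nothing more can be done
```

The job is handed in at about 24.6 s of the 58 s allowed; no verdict was reported.

**What I did:** I lifted the larger orange cap straight off the clamp by its ridge and stood it on the bare desk near (590, 200). I then straddled the fin and tab with the fingers open and pushed the guide in about 64.5 mm to the red mark. While still pushing, I closed the gripper on the yellow tab and steel fin.

**Last checks:**
- **Arm:** it was still, with a tool position at punch (1, 172) mm and about 5.5 N of push. The finger opening read 27 mm, against 30 mm for a closed lever. The cap's ridge also read about 1.5 mm under its true size, so I took the low reading as bias.
- **Lever:** the tab lay on the outline I drew for the fully closed lever. The fin was hidden behind a finger, so that side rests on the opening reading and the fit.
- **Cap:** it was upright and released, clear of the fingers.
- **Bystanders:** I moved nothing near them, but I did not measure them again at the end.

**What disagreed:**
- **Mark position:** my estimates of the guide travel needed ranged from 63.6 mm (network) to 65.1 mm (top picture), against an estimated 64.2 to 65 mm actually pushed. All of that is within the 4 mm allowed.
- **Guide index:** the network's side-view readings fell 3 to 5 mm short of my own measurement, so I relied on the measured pixels.
- **Upward force:** about 15 N remained on the wrist after closing, well below the 40 N and 120 N limits. I left it.

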